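# Load the last tube and lift the carrier

## Robot

A 7-joint arm with a two-finger parallel gripper is mounted at the origin on the work surface. World frame = base frame: x ahead of the robot, y to its left, z up, the work surface at z = 0. Lengths are in m, angles in rad, forces in N, time in s.
With the tool pointing down it reaches from about 0.35 to 0.9 m from the base axis. Payload 7.2 kg.
Tool frame: the origin (TCP) lies where the fingers leave the gripper's body, on its centre line; the fingertips stand 80 mm ahead of it and the grasp point (between the pads) lies 61 mm ahead of it; x points along the fingers, z is the direction in which the jaws open and shut, and the axes are right-handed (so a half turn about x gives the same grasp; the last joint's range is limited). The gripper opens to 88 mm and grips with 3 to 60 N. Pads are 20 mm wide; open, the fingers measure 115 mm over their backs; the gripper's body (75 mm by 178 mm) begins 61 mm behind the grasp point.
Start: joints at [1.059, 0.411, -0.013, 1.596, 0.006, 1.134, -0.082], TCP at [0.268, -0.564, 0.303] pointing down, gripper open.
Joint ranges: [-2.95, 2.95], [-0.29, 1.99], [-1.47, 1.44], [0.14, 2.54], [-1.03, 4.17], [0.13, 1.85], [-2.86, 2.86]. Speed limits (rad/s): [2.39, 2.39, 3.01, 3.01, 3.14, 3.14, 3.14].

## Interface

Orientations are given as a 3x3 rotation matrix whose columns are the frame's x, y, z axes.
In Python, from bench import r gives the robot as it stands.
- The arm moves only by the tool carry_out, never from a script. Its argument "deltas" is a list of rows, each an object with "dp": the shift along the tool's x, y, z in cm, a list of three; "roll": the turn about the tool's x in degrees; "jaw": the finger opening in cm, from 0 to 8.78. A call has 1 to 5 rows; each row is the pose to reach, as a shift and turn from the pose commanded when the call began, along the tool's axes at that moment; what a row does not reach only later rows make up. A row lasts 1/8 s, in which the tool goes at most 62.5 mm and 10.7 degrees, less where a joint would pass 70% of its speed; a pose out of reach is approached as far as the arm can. A call with a gripper value outside its range is refused whole. The fingers move at their own pace and stop on an object; "squeeze" is the grip in N (left out, the last holds). Time passes only in rows, so rows that repeat a pose let the fingers close. It gives the time, the measured TCP pose, the force and the opening at its end, in the units of the state.
- r.get_state(): the state, without advancing time (a new reading comes with each control period).
- r.get_image(name): name is "side" or "top"; returns a dict with "img" (384x512x3 uint8, red, green, blue), "intrinsics" (3x3 intrinsics, pixels), "origin" and "rotation" of the camera in the world. Camera axes: x right, y up, looking along -z (the intrinsics and any distortion apply to the point x, -y, -z); pixel columns grow to the right and rows downward; lengths in m; the calibration is good to about 2 mm. A picture is of the moment at which its call begins. There is no depth.
- r.sign_off(): hands the job in, once; it reports no verdict.
The state is a dict: "time": time; "qpos": joint angles; "qd": joint speeds; "tau": joint torques, N m; "tcp_pos": TCP position; "orientation": TCP orientation; "contact_force": force on the tool from outside, world axes, zero at the start; "wrist_torque": the same for the moment, N m; "opening": finger opening in m.
Only numpy, scipy, OpenCV 4.12 (cv2) and the standard library are available. Lean on these libraries where they do the work, as an engineer would, in place of code of your own. Each camera call takes 0.05 s, during which the arm holds its last target.

## Task

Take the cut tube from the sloping rest, stand it upright in the carrier's empty cup and let go of it. Then take the carrier by the bar on its top, lift it about 10 cm off the bench with both tubes standing in it, and finish while still holding it there, level and still. Keep the carrier upright throughout and leave the block, the tin and the wrench alone.

Things in the scene. Friction and masses are not known exactly. Their poses are not given: they have to be found in the camera images.
- tube_mid (a point): centre (half-way along, on the axis) of the bare steel tube to be loaded: 25 mm diameter, 130 mm long, about 0.12 kg, plain ends. z runs along it from foot to top. At the start it lies loose in the sloping rest, 40 degrees from vertical, its foot low on the robot's side, its top leaning away; the upper 54 mm stick out freely, to grip from above with a finger at either side
- tube_b_mid (a point): centre of a second, identical tube, which already stands in the carrier's other cup; z along the tube, upward
- rest: grey and aluminium sloping V rest, fixed to the bench: base 130 x 70 mm, V 44 mm wide, top about 100 mm high; it holds the tube's lower 76 mm, and lifting the tube straight up frees it. Origin: centre of its underside; x points level in the direction in which the tube's top leans
- carrier: loose tube carrier, about 0.5 kg empty: grey base plate 84 mm (x) x 200 mm (y) x 6 mm, a round cup at each end, between them an upright plate 36 x 6 mm that carries a bar on top. Origin: centre of its underside; z up
- carrier_bar (a point): centre of the carrier's black grip bar, 178 mm above the carrier's underside: 80 mm long along the carrier's x, 14 mm wide along its y, 20 mm high, flat sided. Axes as the carrier's
- cup_empty (a point): centre of the mouth of the carrier's empty cup, on its +y side, 75 mm from the middle, 61 mm above the carrier's underside: inside diameter 34 mm, wall 3 mm, inner floor 50 mm below the mouth. Axes as the carrier's
- cup_filled (a point): centre of the mouth of the other, equal cup on the carrier's -y side, which holds the second tube
- block: bystander: dark steel clamping block 75 x 75 x 46 mm with a wooden-handled rod out of its side (to 105 mm from its origin along its x). Origin: centre of its underside
- tin: bystander: open steel tin 90 x 80 x 40 mm with offcuts. Origin: centre of its underside
- wrench: bystander: wrench 170 mm long lying flat on the bench between the rest and the carrier. Origin near its middle
There are look-alikes about, which are no part of the job. What is shaped like the part that bears tube_mid but blue is not meant. What is shaped like the carrier but red is not meant.

How it is judged:
By the outcome, as a careful person would: the job done as asked, in the order asked, and still so for the second after the job is handed in, while the arm keeps its last pose, push and grip.
It also fails if it takes over 45 s, if anything falls off the work surface, if the arm or the gripper's body presses on something with over 40 N, if the wrist force passes 120 N, or if a joint passes its speed limit or range.

## Working session

There is one attempt and no reset: what is moved stays moved. The work goes in short steps, Python scripts to look and compute and a tool call to move; the robot and the scene stay as the last step left them, time stands still between calls to the robot, and variables do not carry over. Pictures are saved under pics/ and viewed, and the job is handed in when it is done.

Besides the shell and the picture viewer there is one more tool, called after "Emit:" in YAML: its name, and indented under it one key for each argument. carry_out: Moves the arm, as the interface text tells. Its arguments: {"type":"object","properties":{"deltas":{"type":"array","items":{"type":"object","properties":{"dp":{"type":"array","items":{"type":"number"}},"roll":{"type":"number"},"jaw":{"type":"number"}}}},"squeeze":{"type":"number"}},"required":["deltas"]}

```bash
mkdir -p pics
cat > h.py <<'E'
import numpy as np, cv2
from bench import r
def snap(name,tag):
    d=r.get_image(name); np.savez(f'pics/{tag}.npz',**{k:np.array(d[k]) for k in('img','intrinsics','origin','rotation')}, )
    extra=[k for k in d if k not in('img','intrinsics','origin','rotation')]
    if extra: print(extra,[d[k] for k in extra])
    cv2.imwrite(f'pics/{tag}.png',cv2.cvtColor(d['img'],cv2.COLOR_RGB2BGR)); return d
def load(tag): return dict(np.load(f'pics/{tag}.npz'))
def proj(d,P):
    c=(np.atleast_2d(P)-d['origin'])@d['rotation']; c=c*[1,-1,-1]; u=c@d['intrinsics'].T; return u[:,:2]/u[:,2:]
def ray(d,uv):
    v=np.linalg.inv(d['intrinsics'])@[uv[0],uv[1],1]; v=v*[1,-1,-1]; return d['rotation']@v
def onz(d,uv,z):
    v=ray(d,uv); o=d['origin']; return o+v*(z-o[2])/v[2]
def crop(tag,out,x0,y0,x1,y1,s):
    im=cv2.imread(f'pics/{tag}.png')[y0:y1,x0:x1]; cv2.imwrite(f'pics/{out}.png',cv2.resize(im,None,fx=s,fy=s,interpolation=cv2.INTER_CUBIC))
E
python3 - <<'E'
from h import *
for n in('side','top'):
    d=snap(n,n+'0'); print(n,d['origin'],d['rotation'],d['intrinsics'])
print(r.get_state())
E
```

```text
side [0.08699772 0.56962443 0.81020873] [[-0.75574993  0.46649055 -0.45959613]
 [-0.65451548 -0.560849    0.50700877]
 [-0.02124923  0.68398462  0.72918688]] [[374.06625418   0.         247.05501163]
 [  0.         374.06625418 191.1733899 ]
 [  0.           0.           1.        ]]
top [0.46267086 0.06226095 1.23643384] [[-0.02155959  0.99603962 -0.08625694]
 [-0.99963513 -0.0228806  -0.01435553]
 [-0.01627229  0.08591597  0.99616949]] [[486.71388908   0.         259.61414195]
 [  0.         486.71388908 190.5349388 ]
 [  0.           0.           1.        ]]
{'time': 0.1, 'qpos': array([ 1.05876745,  0.41176771, -0.01268625,  1.59692649,  0.00559485,
        1.13431124, -0.08221533]), 'qd': array([-0.00077602, -0.0043054 ,  0.00048526, -0.00220396, -0.00022997,
       -0.00040902, -0.00062936]), 'tau': array([ 3.99746670e-03, -5.89098501e+01,  6.44818414e-01, -2.91711903e+01,
       -5.36594982e-02,  1.45535648e-02,  8.37912080e-05]), 'tcp_pos': array([ 0.26819447, -0.56416613,  0.30193963]), 'orientation': array([[-6.82626026e-04,  9.03121473e-01,  4.29384604e-01],
       [ 1.19620743e-03,  4.29385135e-01, -9.03120687e-01],
       [-9.99999052e-01, -1.02860631e-04, -1.37343008e-03]]), 'contact_force': array([-0.23138404, -0.16828414, -0.83810756]), 'wrist_torque': array([ 0.00906197,  0.02446785, -0.00777782]), 'opening': 0.08770259215422505}
```

View pics/side0.png

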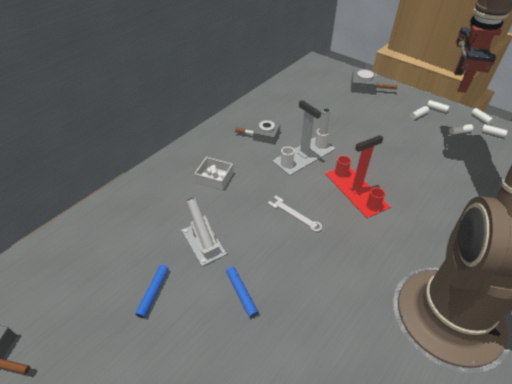

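View pics/top0.png

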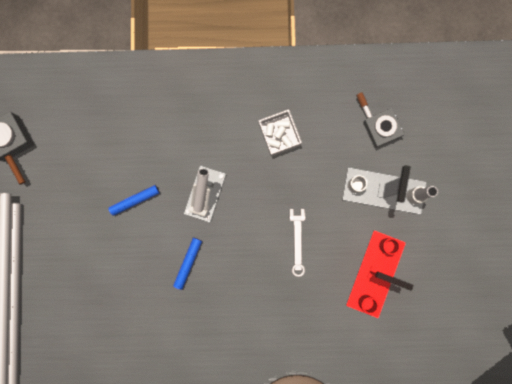

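The side view shows the steel tube in the rest at about (203,225), and blue tubes at (152,290) and (241,290), which are not meant. The grey carrier is at about (305,145); the red one at (360,180) is not meant. In the top view the tube is at (201,190), the grey carrier at (385,190) and the red carrier at (378,275). I'll confirm these in enlarged crops.

Run:
```python
from h import *
a=[('top0',165,150,245,240),('top0',325,150,455,230),('side0',165,180,245,280),('side0',260,90,350,180)]
ims=[cv2.resize(cv2.imread(f'pics/{t}.png')[y0:y1,x0:x1],(400,300) ,interpolation=cv2.INTER_CUBIC) for t,x0,y0,x1,y1 in a]
crop('top0','c1',165,150,245,240,6);crop('top0','c2',330,150,450,230,6)
crop('side0','c3',170,185,240,270,6);crop('side0','c4',265,90,345,180,6)
```

```text
(no output)
```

View pics/c1.png

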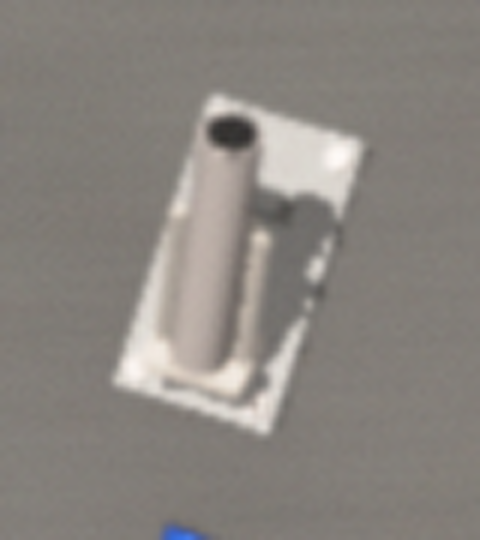

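View pics/c2.png

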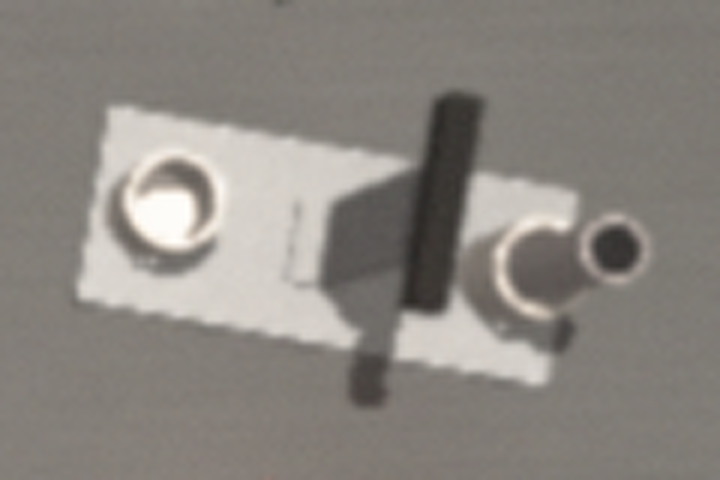

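View pics/c3.png

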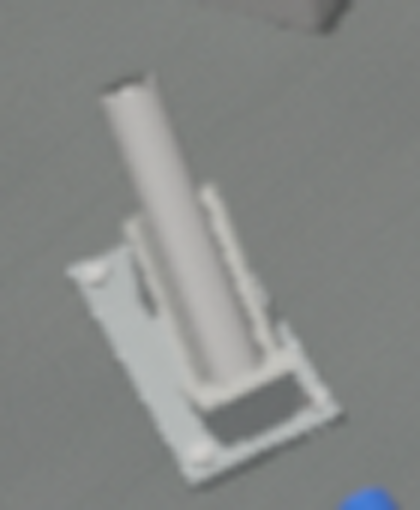

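View pics/c4.png

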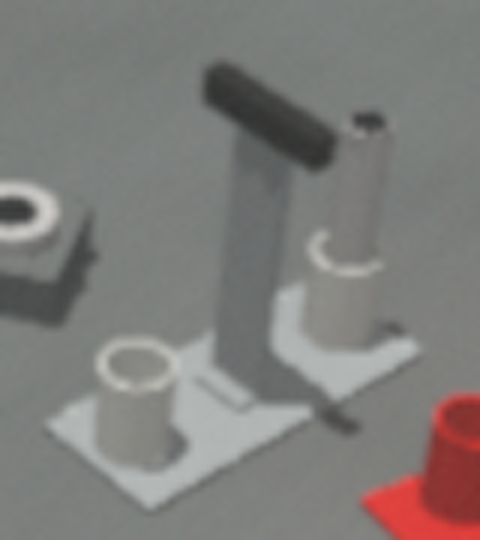

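```bash
cat > fit.py <<'E'
from h import *
from scipy.optimize import least_squares
T=load('top0');S=load('side0')
def px(o,p): return np.array(o)+(np.array(p)+.5)/6-.5
def fit(obs,x0):
    def f(p,full=False):
        c,s=np.cos(p[2]),np.sin(p[2]);R=np.array([[c,-s,0],[s,c,0],[0,0,1]])
        return np.concatenate([proj(d,R@np.array(L)+[p[0],p[1],0])[0]-uv for d,L,uv in obs])
    q=least_squares(f,x0,loss='soft_l1');print(q.x[:2],np.degrees(q.x[2]));print(f(q.x).reshape(-1,2).round(1).tolist());return q.x
h=.006;o2=(330,150);o4=(265,90)
car=[(T,(.042,.1,h),px(o2,(108,105))),(T,(.042,-.1,h),px(o2,(578,190))),(T,(-.042,-.1,h),px(o2,(547,385))),(T,(-.042,.1,h),px(o2,(78,300))),
(T,(0,.075,.061),px(o2,(173,200))),(T,(0,-.075,.141),px(o2,(614,248))),(T,(0,0,.188),px(o2,(443,203))),
(S,(-.042,.1,h),px(o4,(152,508))),(S,(.042,.1,h),px(o4,(45,423))),(S,(-.042,-.1,h),px(o4,(420,345))),(S,(0,.075,.061),px(o4,(138,364))),(S,(0,-.075,.141),px(o4,(366,122)))]
if __name__=='__main__':
    c=fit(car,[.45,-.2,0])
    o1=(165,150);o3=(170,185)
    h=.008
    rest=[(T,(.065,.035,h),px(o1,(212,95))),(T,(.065,-.035,h),px(o1,(365,145))),(T,(-.065,-.035,h),px(o1,(270,433))),(T,(-.065,.035,h),px(o1,(115,383))),
    (S,(-.065,.035,h),px(o3,(195,487))),(S,(-.065,-.035,h),px(o3,(342,412))),(S,(.065,.035,h),px(o3,(68,268)))]
    e=fit(rest,[.45,.2,0])
    # tube top triangulate
    a=px(o1,(232,132));b=px(o3,(127,83))
    def f(P): return np.concatenate([proj(T,P)[0]-a,proj(S,P)[0]-b])
    q=least_squares(f,[.5,.2,.13]);P=q.x;print('tubetop',P,q.fun)
    cc,s=np.cos(e[2]),np.sin(e[2]);dx=P[:2]-e[:2];print('in rest',cc*dx[0]+s*dx[1],-s*dx[0]+cc*dx[1])
    ax=np.array([cc*np.sin(np.radians(40)),s*np.sin(np.radians(40)),np.cos(np.radians(40))])
    print('mid',P-.065*ax,'foot',P-.13*ax,ax)
    for k in(.0125,-.0125): 
        pass
    for t in(0,.13): print(proj(T,P-t*ax),proj(S,P-t*ax))
E
python3 fit.py
```

```text
[ 0.56223148 -0.23421448] -11.350756889282787
[[-0.1, 0.3], [-0.1, -0.2], [0.1, -0.0], [-0.5, 0.3], [0.2, 0.2], [-0.5, 0.1], [0.7, -0.2], [-0.3, -0.3], [-0.2, -0.4], [0.3, 0.2], [-0.0, -0.3], [0.1, -0.2]]
[0.5643394  0.21997003] -19.0958034847664
[[-0.4, -0.1], [0.2, -0.2], [-0.1, 0.6], [-0.5, 0.4], [-0.3, -0.8], [0.1, -0.4], [0.3, -0.1]]
tubetop [0.6042952  0.20578818 0.13320002] [ 0.15230168  0.15514236 -0.23085592 -0.0174928 ]
in rest 0.04239671967661622 -0.00032997843386976984
mid [0.5648131  0.21945684 0.08340713] foot [0.52533101 0.2331255  0.03361425] [ 0.60741686 -0.21028712  0.76604444]
[[203.40230168 171.73847569]] [[190.51914408 198.39917387]]
[[198.03972524 208.62983993]] [[209.37336595 246.17639612]]
```

```bash
cat >> h.py <<'E'
def delta(p,yaw=None):
    s=r.get_state();R=s['orientation'];d=R.T@(np.array(p)-s['tcp_pos'])*100
    y=np.degrees(np.arctan2(R[1,2],R[0,2]))
    print('t',round(s['time'],2),'tcp',s['tcp_pos'].round(4),'yaw',round(y,2),'open',round(s['opening'],4),'F',s['contact_force'].round(1),'M',s['wrist_torque'].round(2),'tilt',R[:,0].round(4))
    print('dp',d.round(2), 'roll',None if yaw is None else round(-((yaw-y+180)%360-180),2))
E
python3 -c "
from h import *
delta([.592,.210,.28],70.9)"
```

```text
t 0.1 tcp [ 0.2682 -0.5642  0.3019] yaw -64.57 open 0.0877 F [-0.2 -0.2 -0.8] M [ 0.01  0.02 -0.01] tilt [-7.0e-04  1.2e-03 -1.0e+00]
dp [  2.26  62.49 -56.01] roll -135.47
```

Emit:
carry_out:
  deltas:
    - {"dp": [0,4.1,-3.7],"roll": -9,"jaw": 8.7}
    - {"dp": [0,8.2,-7.4],"roll": -18,"jaw": 8.7}
    - {"dp": [0,12.3,-11.1],"roll": -27,"jaw": 8.7}
    - {"dp": [0,16.4,-14.8],"roll": -36,"jaw": 8.7}
    - {"dp": [0,20.5,-18.4],"roll": -45,"jaw": 8.7}

```text
time: 0.72
tcp_pos: [0.3748, -0.3085, 0.3025]
orientation: [[-0.0, 0.33, 0.944], [-0.0, 0.944, -0.33], [-1.0, -0.0, -0.0]]
contact_force: [1.4, 0.1, 0.5]
opening: 0.0868
```

```bash
python3 -c "
from h import *
delta([.592,.210,.28],70.9)"
```

```text
t 0.72 tcp [ 0.3748 -0.3085  0.3025] yaw -19.28 open 0.0868 F [1.4 0.1 0.5] M [-0.03 -0.11 -0.02] tilt [-2.e-04 -1.e-04 -1.e+00]
dp [ 2.24 56.11  3.39] roll -90.18
```

Emit:
carry_out:
  deltas:
    - {"dp": [0,6,0.4],"roll": -10,"jaw": 8.7}
    - {"dp": [0,12,0.8],"roll": -20,"jaw": 8.7}
    - {"dp": [0,18,1.2],"roll": -30,"jaw": 8.7}
    - {"dp": [0,24,1.6],"roll": -40,"jaw": 8.7}
    - {"dp": [0,30,2.0],"roll": -50,"jaw": 8.7}

```text
time: 1.35
tcp_pos: [0.4941, -0.0326, 0.3027]
orientation: [[0.0, -0.511, 0.86], [-0.0, 0.86, 0.511], [-1.0, -0.0, -0.0]]
contact_force: [1.8, 0.1, -0.4]
opening: 0.087
```

```bash
python3 -c "
from h import *
delta([.592,.210,.28],70.9)"
```

```text
t 1.35 tcp [ 0.4941 -0.0326  0.3027] yaw 30.73 open 0.087 F [ 1.8  0.1 -0.4] M [ 0.01 -0.21  0.04] tilt [ 2.e-04 -4.e-04 -1.e+00]
dp [ 2.26 15.86 20.81] roll -40.17
```

Emit:
carry_out:
  deltas:
    - {"dp": [0.4,3.3,4.3],"roll": -9,"jaw": 8.7}
    - {"dp": [0.8,6.6,8.6],"roll": -18,"jaw": 8.7}
    - {"dp": [1.2,9.9,12.9],"roll": -27,"jaw": 8.7}
    - {"dp": [1.7,13.5,17.7],"roll": -35,"jaw": 8.7}
    - {"dp": [2.2,15.9,20.8],"roll": -40.2,"jaw": 8.7}

```text
time: 1.98
tcp_pos: [0.5929, 0.2109, 0.2799]
orientation: [[-0.001, -0.945, 0.327], [0.001, 0.327, 0.945], [-1.0, 0.001, 0.001]]
contact_force: [1.3, -0.8, 0.3]
opening: 0.0869
```

```bash
python3 -c "
from h import *
delta([.592,.210,.179],70.9)
d=snap('top','top1');crop('top1','c5',140,110,270,230,5)
d=snap('side','side1');crop('side1','c6',140,110,270,270,4)"
```

```text
t 1.98 tcp [0.5929 0.2109 0.2799] yaw 70.93 open 0.0869 F [ 1.3 -0.8  0.3] M [ 0.01 -0.17 -0.04] tilt [-8.e-04  9.e-04 -1.e+00]
dp [10.09  0.04 -0.12] roll 0.03
```

View pics/c6.png

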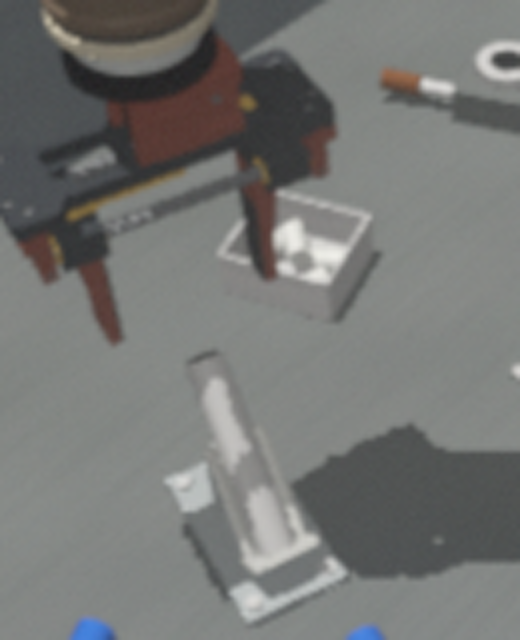

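The open fingers straddle the tube top: tips at crop (115,340) and (268,275), tube top at (205,358). I'll lower the gripper.

Emit:
carry_out:
  deltas:
    - {"dp": [3,0,0],"roll": 0,"jaw": 8.7}
    - {"dp": [6,0,0],"roll": 0,"jaw": 8.7}
    - {"dp": [8.5,0,-0.1],"roll": 0,"jaw": 8.7}
    - {"dp": [10,0,-0.1],"roll": 0,"jaw": 8.7}
    - {"dp": [10.1,0,-0.1],"roll": 0,"jaw": 5}
  squeeze: 20

```text
time: 2.7
tcp_pos: [0.592, 0.2063, 0.1789]
orientation: [[-0.002, -0.943, 0.333], [-0.001, 0.333, 0.943], [-1.0, 0.001, -0.001]]
contact_force: [0.0, 0.6, 0.1]
opening: 0.0802
```

Emit:
carry_out:
  deltas:
    - {"dp": [0,0,0],"roll": 0,"jaw": 3.2}
    - {"dp": [0,0,0],"roll": 0,"jaw": 2.4}
    - {"dp": [0,0,0],"roll": 0,"jaw": 2.2}
    - {"dp": [0,0,0],"roll": 0,"jaw": 2.0}
    - {"dp": [0,0,0],"roll": 0,"jaw": 2.0}

```text
time: 3.32
tcp_pos: [0.5923, 0.2072, 0.1797]
orientation: [[0.0, -0.943, 0.332], [-0.0, 0.332, 0.943], [-1.0, -0.0, 0.0]]
contact_force: [-0.5, 0.7, 0.1]
opening: 0.0308
```

```bash
python3 -c "
from h import *
delta([.592,.210,.179],70.9)
d=snap('side','side2');crop('side2','c7',140,110,270,270,4)"
```

```text
t 3.33 tcp [0.5923 0.2072 0.1797] yaw 70.63 open 0.0308 F [-0.5  0.7  0.1] M [ 0.01 -0.11 -0.  ] tilt [ 1.e-04 -0.e+00 -1.e+00]
dp [0.07 0.13 0.25] roll -0.27
```

View pics/c7.png

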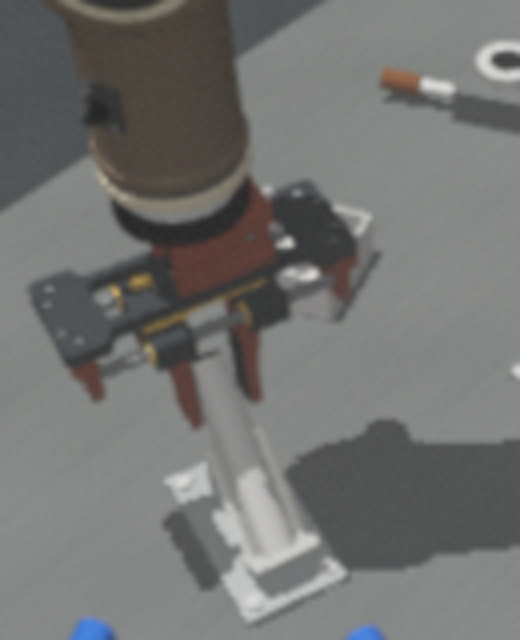

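Emit:
carry_out:
  deltas:
    - {"dp": [0,0.1,0.2],"roll": 0,"jaw": 3.0}
    - {"dp": [0,0.1,0.2],"roll": 0,"jaw": 2.4}
    - {"dp": [0,0.1,0.2],"roll": 0,"jaw": 2.0}
    - {"dp": [0,0.1,0.2],"roll": 0,"jaw": 2.0}

```text
time: 3.88
tcp_pos: [0.5919, 0.2095, 0.1795]
orientation: [[-0.0, -0.943, 0.332], [-0.0, 0.332, 0.943], [-1.0, 0.0, -0.0]]
contact_force: [-0.9, 0.6, -0.4]
opening: 0.0248
```

```bash
python3 -c "
from h import *
delta([.592,.210,.179],70.9)"
```

```text
t 3.88 tcp [0.5919 0.2095 0.1795] yaw 70.63 open 0.0248 F [-0.9  0.6 -0.4] M [ 0.05  0.02 -0.  ] tilt [-4.e-04 -1.e-04 -1.e+00]
dp [0.05 0.01 0.06] roll -0.27
```

Gripped (24.8 mm). Lifting straight up.

Emit:
carry_out:
  deltas:
    - {"dp": [-1,0,0],"roll": 0,"jaw": 2.0}
    - {"dp": [-2.5,0,0],"roll": 0,"jaw": 2.0}
    - {"dp": [-4.5,0,0],"roll": 0,"jaw": 2.0}
    - {"dp": [-6,0,0],"roll": 0,"jaw": 2.0}
    - {"dp": [-7,0,0],"roll": 0,"jaw": 2.0}

```text
time: 4.5
tcp_pos: [0.5923, 0.2095, 0.2513]
orientation: [[0.001, -0.943, 0.332], [0.0, 0.332, 0.943], [-1.0, -0.001, 0.001]]
contact_force: [-0.1, 1.1, -1.1]
opening: 0.0246
```

```bash
python3 -c "
from h import *
delta([.592,.210,.179],70.9)
d=snap('side','side3');crop('side3','c8',140,110,270,270,4)"
```

```text
t 4.5 tcp [0.5923 0.2095 0.2513] yaw 70.62 open 0.0246 F [-0.1  1.1 -1.1] M [ 0.04 -0.21 -0.02] tilt [ 1.5e-03  3.0e-04 -1.0e+00]
dp [7.23 0.05 0.03] roll -0.28
```

View pics/c8.png

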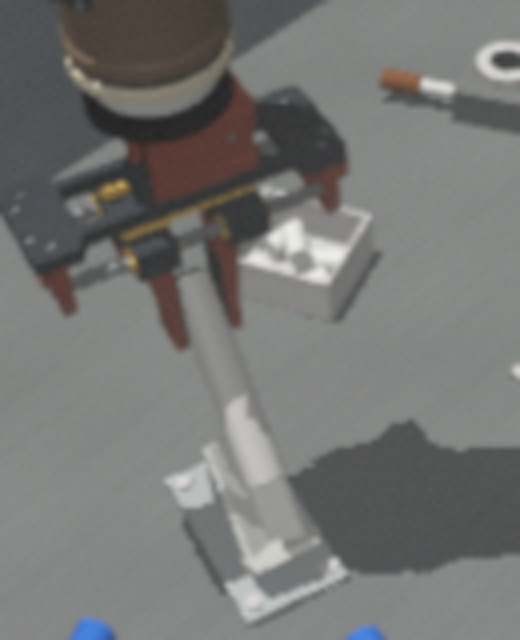

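```bash
python3 -c "
from h import *
T=load('top0')
for p in [(298,210),(298,275),(260,120),(270,157),(300,148),(292,112),(370,145),(402,130),(363,95),(240,200)]: print(p,onz(T,p,0).round(3))"
```

```text
(298, 210) [ 0.518 -0.016  0.   ]
(298, 275) [ 0.355 -0.012  0.   ]
(260, 120) [0.752 0.075 0.   ]
(270, 157) [0.655 0.052 0.   ]
(300, 148) [ 0.677 -0.026  0.   ]
(292, 112) [ 0.771 -0.008  0.   ]
(370, 145) [ 0.68  -0.205  0.   ]
(402, 130) [ 0.717 -0.289  0.   ]
(363, 95) [ 0.811 -0.192  0.   ]
(240, 200) [0.547 0.131 0.   ]
```

Emit:
carry_out:
  deltas:
    - {"dp": [-1,0,-1.5],"roll": 0,"jaw": 2.0}
    - {"dp": [-2,0,-4],"roll": 0,"jaw": 2.0}
    - {"dp": [-3,0,-7],"roll": 0,"jaw": 2.0}
    - {"dp": [-3,0,-10],"roll": 0,"jaw": 2.0}
    - {"dp": [-3,0,-12],"roll": 0,"jaw": 2.0}

```text
time: 5.18
tcp_pos: [0.5514, 0.0935, 0.2796]
orientation: [[-0.001, -0.943, 0.333], [-0.001, 0.333, 0.943], [-1.0, 0.0, -0.002]]
contact_force: [-0.9, -0.6, -2.3]
opening: 0.0245
```

Emit:
carry_out:
  deltas:
    - {"dp": [2,0,0],"roll": 0,"jaw": 2.0}
    - {"dp": [4,0,0],"roll": 0,"jaw": 2.0}
    - {"dp": [6,0,0],"roll": 0,"jaw": 2.0}
    - {"dp": [7,0,0],"roll": 0,"jaw": 2.0}

```text
time: 5.68
tcp_pos: [0.5516, 0.0962, 0.2079]
orientation: [[-0.002, -0.944, 0.331], [-0.0, 0.331, 0.944], [-1.0, 0.002, -0.001]]
contact_force: [-0.4, 0.6, -1.3]
opening: 0.0246
```

Emit:
carry_out:
  deltas:
    - {"dp": [0,0,0],"roll": 0,"jaw": 2.0}
    - {"dp": [0,0,0],"roll": 0,"jaw": 2.0}
  squeeze: 3

```text
time: 5.92
tcp_pos: [0.5525, 0.0967, 0.2101]
orientation: [[0.001, -0.944, 0.331], [0.0, 0.331, 0.944], [-1.0, -0.001, 0.001]]
contact_force: [-0.0, -0.0, -2.0]
opening: 0.0248
```

```bash
python3 -c "
from h import *
delta([.592,.210,.179],70.9)
d=snap('side','side4');crop('side4','c9',160,100,290,260,4)"
```

```text
t 5.92 tcp [0.5525 0.0967 0.2101] yaw 70.66 open 0.0248 F [-0. -0. -2.] M [ 0.07 -0.18 -0.03] tilt [ 7.e-04  3.e-04 -1.e+00]
dp [ 3.12  0.03 12.  ] roll -0.24
```

View pics/c9.png

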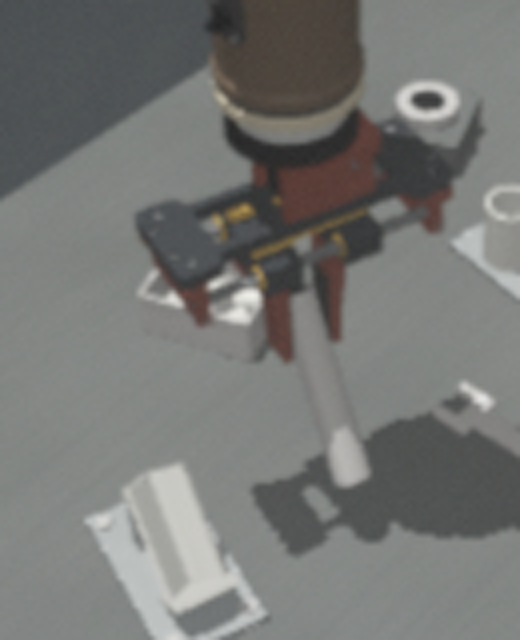

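Emit:
carry_out:
  deltas:
    - {"dp": [0,0,0],"roll": 0,"jaw": 2.0}
    - {"dp": [0,0,0],"roll": 0,"jaw": 2.0}
  squeeze: 3

```text
time: 6.22
tcp_pos: [0.5524, 0.0962, 0.21]
orientation: [[0.001, -0.943, 0.332], [-0.0, 0.332, 0.943], [-1.0, -0.001, 0.0]]
contact_force: [-0.5, -0.1, -1.1]
opening: 0.0248
```

```bash
cat >> h.py <<'E'
def tubepred(d,s,angs,dist=.11):
    # predicted foot pixel for tilt angles (deg, lean of top along direction -tool y... printed) 
    R=s['orientation'];g=s['tcp_pos']+.061*R[:,0]
    print('grasp px',proj(d,g).round(1))
    for a in angs:
        t=np.radians(a);ax=np.cos(t)*np.array([0,0,1])-np.sin(t)*R[:,1]*1.0
        print(a,'foot',proj(d,g-dist*ax).round(1)[0])
E
python3 -c "
from h import *
s=r.get_state()
d=snap('side','side5');crop('side5','c10',200,150,280,240,6)
tubepred(d,s,[40,30,20,10,0])"
```

```text
grasp px [[235.9 179. ]]
40 foot [250.6 219.2]
30 foot [247.6 217.8]
20 foot [244.4 215.3]
10 foot [241.1 211.9]
0 foot [237.7 207.7]
```

View pics/c10.png

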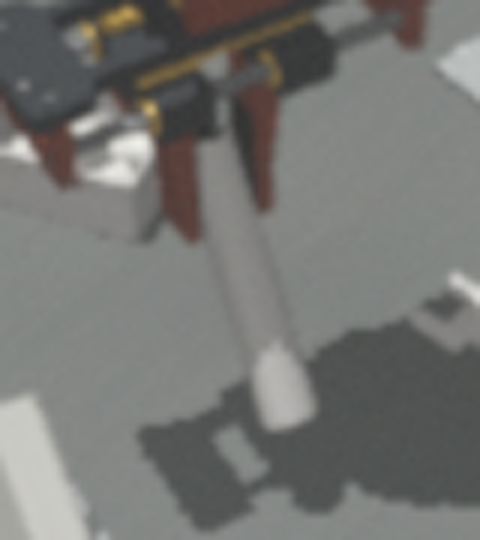

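The tube is still about 31° off vertical: friction holds it even at 3 N. I'll turn the jaws by 90° and push the foot gently against the side of the fixed rest, so that it pivots upright in the grip.

```bash
python3 -c "
from h import *
delta([.5124,.100,.222],-19.1)"
```

```text
t 6.28 tcp [0.5523 0.0962 0.2099] yaw 70.62 open 0.0245 F [ 0.2 -0.8 -1.6] M [ 0.06 -0.12 -0.05] tilt [ 5.e-04 -1.e-04 -1.e+00]
dp [-1.21  3.89 -0.97] roll 89.72
```

Emit:
carry_out:
  deltas:
    - {"dp": [-0.4,0.8,-0.2],"roll": 9,"jaw": 2.0}
    - {"dp": [-0.8,1.6,-0.4],"roll": 18,"jaw": 2.0}
    - {"dp": [-1.2,2.4,-0.6],"roll": 27,"jaw": 2.0}
    - {"dp": [-1.2,3.2,-0.8],"roll": 36,"jaw": 2.0}
    - {"dp": [-1.2,3.9,-1.0],"roll": 45,"jaw": 2.0}
  squeeze: 6

```text
time: 6.9
tcp_pos: [0.5118, 0.0998, 0.2219]
orientation: [[0.0, -0.428, 0.904], [0.0, 0.904, 0.428], [-1.0, -0.0, 0.0]]
contact_force: [0.4, -0.5, -1.7]
opening: 0.0251
```

Emit:
carry_out:
  deltas:
    - {"dp": [0,0,0],"roll": 9,"jaw": 2.0}
    - {"dp": [0,0,0],"roll": 18,"jaw": 2.0}
    - {"dp": [0,0,0],"roll": 27,"jaw": 2.0}
    - {"dp": [0,0,0],"roll": 36,"jaw": 2.0}
    - {"dp": [0,0,0],"roll": 44.7,"jaw": 2.0}

```text
time: 7.52
tcp_pos: [0.5121, 0.0998, 0.2218]
orientation: [[0.0, 0.331, 0.943], [0.0, 0.943, -0.331], [-1.0, 0.0, 0.0]]
contact_force: [0.4, -1.2, -0.5]
opening: 0.0254
```

```bash
python3 -c "
from h import *
delta([.524,.1335,.222],-19.1)
s=r.get_state()
d=snap('side','side6');crop('side6','c11',170,140,290,270,5)
tubepred(d,s,[40,30,20,10,0])"
```

```text
t 7.53 tcp [0.5121 0.0998 0.2218] yaw -19.36 open 0.0254 F [ 0.4 -1.2 -0.5] M [-0.03 -0.04 -0.03] tilt [ 2.e-04  0.e+00 -1.e+00]
dp [-0.02  3.58  0.  ] roll -0.26
grasp px [[247.1 183.9]]
40 foot [223.5 217.5]
30 foot [229.2 217.7]
20 foot [235.3 217.1]
10 foot [241.6 215.4]
0 foot [248. 213.]
```

View pics/c11.png

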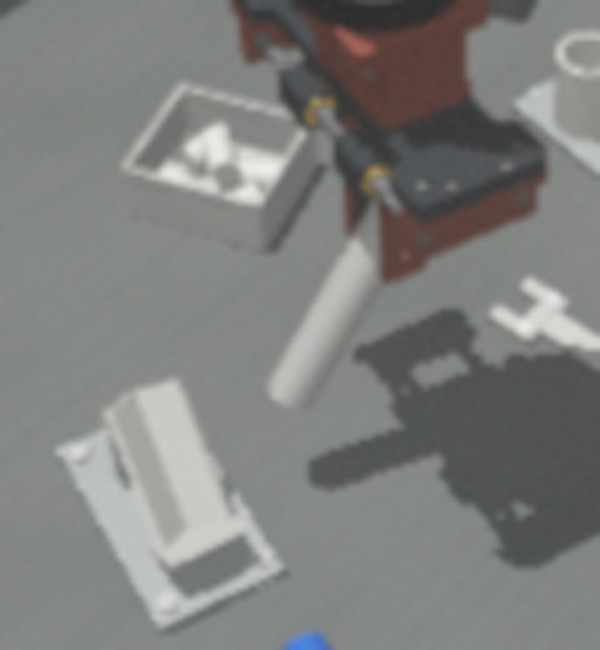

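Emit:
carry_out:
  deltas:
    - {"dp": [0,1.5,0],"roll": 0,"jaw": 2.0}
    - {"dp": [0,3,0],"roll": 0,"jaw": 2.0}
    - {"dp": [0,4.5,0],"roll": 0,"jaw": 2.0}
    - {"dp": [0,5.5,0],"roll": 0,"jaw": 2.0}
    - {"dp": [0,6.5,0],"roll": 0,"jaw": 2.0}
  squeeze: 5

```text
time: 8.2
tcp_pos: [0.5335, 0.1618, 0.2214]
orientation: [[-0.0, 0.326, 0.945], [-0.0, 0.945, -0.326], [-1.0, -0.0, -0.0]]
contact_force: [-0.3, -0.2, -1.8]
opening: 0.0248
```

```bash
python3 -c "
from h import *
delta([.5436,.1907,.222],-19.1)
s=r.get_state()
d=snap('side','side7');crop('side7','c12',160,140,280,270,5)
tubepred(d,s,[40,30,20,10,0])"
```

```text
t 8.2 tcp [0.5335 0.1618 0.2214] yaw -19.04 open 0.0248 F [-0.3 -0.2 -1.8] M [-0.26 -0.02 -0.01] tilt [-3.e-04 -2.e-04 -1.e+00]
dp [-0.06  3.06  0.01] roll 0.06
grasp px [[223.1 194.3]]
40 foot [200.1 228.3]
30 foot [206.2 228.4]
20 foot [212.7 227.6]
10 foot [219.4 225.8]
0 foot [226.  223.2]
```

View pics/c12.png

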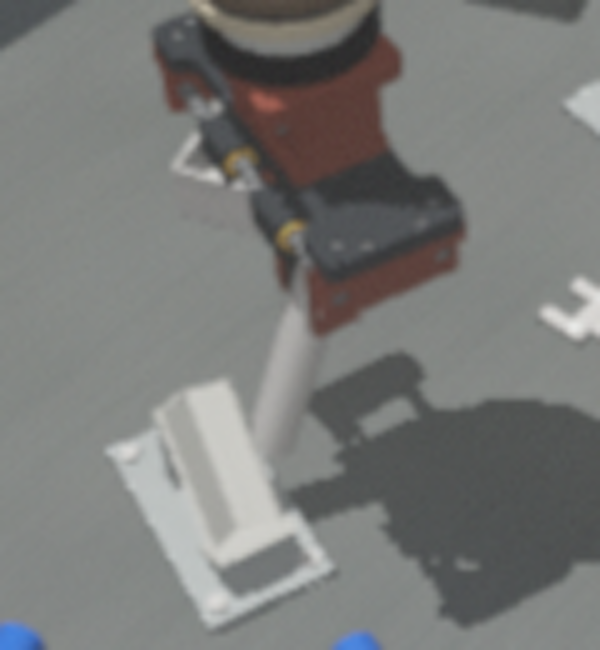

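It works: the tilt is now about 18°, with the foot at crop (275,455) against the rest's side. I'll keep pushing.

Emit:
carry_out:
  deltas:
    - {"dp": [0,0.8,0],"roll": 0,"jaw": 2.0}
    - {"dp": [0,1.6,0],"roll": 0,"jaw": 2.0}
    - {"dp": [0,2.4,0],"roll": 0,"jaw": 2.0}
    - {"dp": [0,3.0,0],"roll": 0,"jaw": 2.0}
    - {"dp": [0,3.0,0],"roll": 0,"jaw": 2.0}
  squeeze: 5

```text
time: 8.88
tcp_pos: [0.5432, 0.1902, 0.2216]
orientation: [[0.0, 0.326, 0.945], [0.0, 0.945, -0.326], [-1.0, 0.0, -0.0]]
contact_force: [-0.4, 0.3, -0.9]
opening: 0.025
```

```bash
python3 -c "
from h import *
delta([.5436,.1907,.222],-19.1)
s=r.get_state()
d=snap('side','side8');crop('side8','c13',160,140,280,270,5)
tubepred(d,s,[40,30,20,10,5,0,-5])"
```

```text
t 8.88 tcp [0.5432 0.1902 0.2216] yaw -19.03 open 0.025 F [-0.4  0.3 -0.9] M [-0.03 -0.1  -0.02] tilt [ 1.e-04  4.e-04 -1.e+00]
dp [-0.04  0.06  0.02] roll 0.07
grasp px [[211.8 199.2]]
40 foot [188.9 233.4]
30 foot [195.3 233.4]
20 foot [202.  232.5]
10 foot [208.9 230.6]
5 foot [212.3 229.4]
0 foot [215.6 227.9]
-5 foot [219.  226.3]
```

View pics/c13.png

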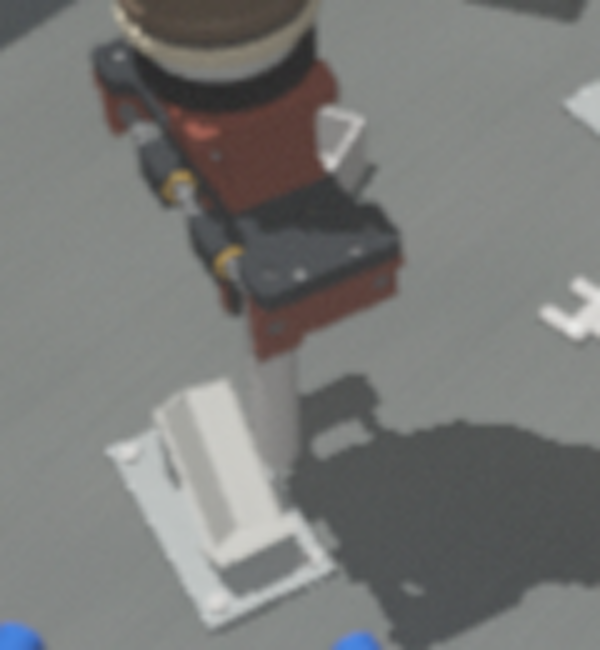

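Emit:
carry_out:
  deltas:
    - {"dp": [0,0,0],"roll": 0,"jaw": 2.0}
    - {"dp": [-1,-0.5,0],"roll": 0,"jaw": 2.0}
    - {"dp": [-2,-2,0],"roll": 0,"jaw": 2.0}
    - {"dp": [-3,-4,0],"roll": 0,"jaw": 2.0}
    - {"dp": [-3,-5,0],"roll": 0,"jaw": 2.0}
  squeeze: 20

```text
time: 9.55
tcp_pos: [0.527, 0.1404, 0.253]
orientation: [[0.002, 0.329, 0.944], [-0.0, 0.944, -0.329], [-1.0, 0.0, 0.002]]
contact_force: [-1.0, 0.3, -0.9]
opening: 0.0246
```

```bash
python3 -c "
from h import *
delta([.5436,.1907,.222],-19.1)
s=r.get_state()
d=snap('side','side9');crop('side9','c14',180,130,280,230,6)
tubepred(d,s,[20,10,5,0,-5])
R=s['orientation'];g=s['tcp_pos']+.061*R[:,0]
im=cv2.imread('pics/side9.png');im=cv2.resize(im[130:230,180:280],None,fx=6,fy=6,interpolation=cv2.INTER_CUBIC)
foot=g-[0,0,.11]
th=np.linspace(0,6.283,40)
pts=foot+.0125*np.c_[np.cos(th),np.sin(th),0*th]
p=(proj(d,pts)-[180,130]+.5)*6-.5
cv2.polylines(im,[p.astype(int)],True,(0,0,255),1)
v=d['rotation'][:,0]*[1,1,0];v=v/np.linalg.norm(v)*.0125
for sg in(1,-1):
  q=((proj(d,np.array([g+sg*v,foot+sg*v]))-[180,130]+.5)*6-.5).astype(int);cv2.line(im,q[0].tolist(),q[1].tolist(),(0,0,255),1)
cv2.imwrite('pics/c14.png',im)"
```

```text
t 9.55 tcp [0.527  0.1404 0.253 ] yaw -19.18 open 0.0246 F [-1.   0.3 -0.9] M [-0.02 -0.01 -0.02] tilt [ 2.2e-03 -4.0e-04 -1.0e+00]
dp [ 3.1   5.3  -0.09] roll -0.08
grasp px [[230.5 181.2]]
20 foot [219.4 215.9]
10 foot [226.1 214.2]
5 foot [229.5 213. ]
0 foot [232.8 211.6]
-5 foot [236.1 210.1]
```

View pics/c14.png

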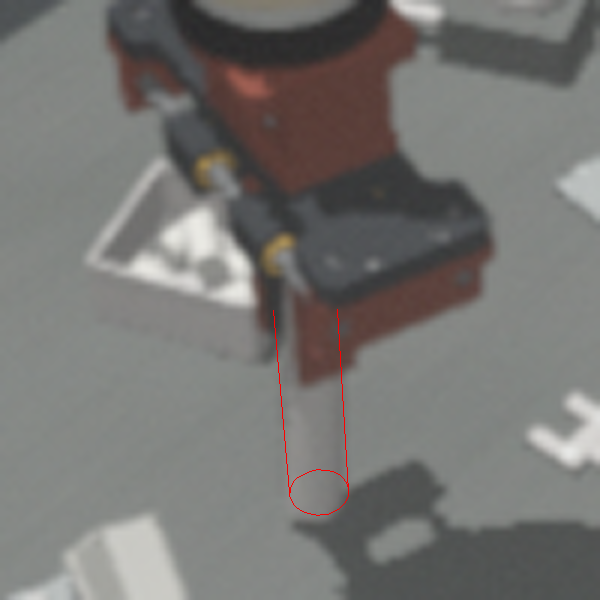

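The tube is now vertical: the predicted red outline matches it, foot at crop (318,492). Moving over the cup.

```bash
python3 -c "
from h import *
delta([.577,-.1607,.270],-11.35)"
```

```text
t 9.6 tcp [0.5266 0.1394 0.2524] yaw -19.22 open 0.0245 F [-1.3 -0.7 -0.9] M [-0.13 -0.04 -0.03] tilt [ 0.001  -0.0013 -1.    ]
dp [ -1.72 -26.68  14.65] roll -7.87
```

Emit:
carry_out:
  deltas:
    - {"dp": [-0.6,-2,1.1],"roll": -1,"jaw": 2.0}
    - {"dp": [-1.2,-5,2.8],"roll": -2,"jaw": 2.0}
    - {"dp": [-1.7,-8.5,4.7],"roll": -3,"jaw": 2.0}
    - {"dp": [-1.7,-12,6.6],"roll": -4,"jaw": 2.0}
    - {"dp": [-1.7,-15.5,8.5],"roll": -5,"jaw": 2.0}

```text
time: 10.22
tcp_pos: [0.5566, -0.0332, 0.2686]
orientation: [[0.0, 0.242, 0.97], [0.0, 0.97, -0.242], [-1.0, 0.0, 0.0]]
contact_force: [0.8, -0.4, -1.6]
opening: 0.0245
```

```bash
python3 -c "
from h import *
delta([.577,-.1607,.270],-11.35)"
```

```text
t 10.22 tcp [ 0.5566 -0.0332  0.2686] yaw -14.03 open 0.0245 F [ 0.8 -0.4 -1.6] M [ 0.03 -0.1  -0.08] tilt [ 2.e-04  1.e-04 -1.e+00]
dp [ -0.14 -11.88   5.07] roll -2.68
```

Emit:
carry_out:
  deltas:
    - {"dp": [-0.1,-3,1.3],"roll": -1,"jaw": 2.0}
    - {"dp": [-0.1,-6,2.6],"roll": -2,"jaw": 2.0}
    - {"dp": [-0.1,-9,3.9],"roll": -2.7,"jaw": 2.0}
    - {"dp": [-0.1,-11,4.7],"roll": -2.7,"jaw": 2.0}
    - {"dp": [-0.1,-11.9,5.1],"roll": -2.7,"jaw": 2.0}

```text
time: 10.85
tcp_pos: [0.577, -0.1608, 0.2693]
orientation: [[-0.0, 0.199, 0.98], [0.0, 0.98, -0.199], [-1.0, 0.0, -0.0]]
contact_force: [0.1, -0.3, -0.8]
opening: 0.0243
```

Emit:
carry_out:
  deltas:
    - {"dp": [0,0,0],"roll": 0,"jaw": 2.0}
    - {"dp": [0,0,0],"roll": 0,"jaw": 2.0}

```text
time: 11.1
tcp_pos: [0.5772, -0.1583, 0.2697]
orientation: [[0.0, 0.196, 0.981], [0.001, 0.981, -0.196], [-1.0, 0.001, -0.0]]
contact_force: [-0.4, 0.2, -0.8]
opening: 0.0251
```

```bash
cat >> h.py <<'E'
def overlay(tag,out,x0,y0,x1,y1,sc,dist=.11,mouth=(.577,-.1607,.061)):
    s=r.get_state();d=load(tag);R=s['orientation'];g=s['tcp_pos']+.061*R[:,0]
    im=cv2.imread(f'pics/{tag}.png');im=cv2.resize(im[y0:y1,x0:x1],None,fx=sc,fy=sc,interpolation=cv2.INTER_CUBIC)
    P=lambda X:((proj(d,X)-[x0,y0]+.5)*sc-.5).astype(int)
    th=np.linspace(0,6.283,40);c=np.c_[np.cos(th),np.sin(th),0*th]
    foot=g-[0,0,dist]
    cv2.polylines(im,[P(foot+.0125*c)],True,(0,0,255),1)
    v=d['rotation'][:,0]*[1,1,0];v=v/np.linalg.norm(v)*.0125
    for sg in(1,-1):
        q=P(np.array([g+sg*v,foot+sg*v]));cv2.line(im,q[0].tolist(),q[1].tolist(),(0,0,255),1)
    cv2.polylines(im,[P(np.array(mouth)+.017*c)],True,(0,255,0),1)
    cv2.imwrite(f'pics/{out}.png',im)
E
python3 -c "
from h import *
delta([.577,-.1607,.270],-11.35)
snap('side','side10');overlay('side10','c15',240,80,340,180,6)
snap('top','top10');overlay('top10','c16',320,150,440,240,5)"
```

```text
t 11.1 tcp [ 0.5772 -0.1583  0.2697] yaw -11.28 open 0.0251 F [-0.4  0.2 -0.8] M [ 0.01 -0.05 -0.  ] tilt [ 1.e-04  7.e-04 -1.e+00]
dp [-0.03 -0.24  0.03] roll 0.07
```

View pics/c15.png

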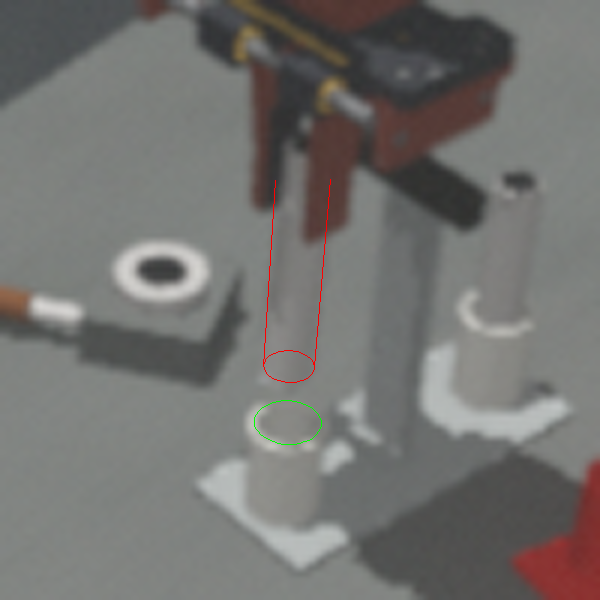

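View pics/c16.png

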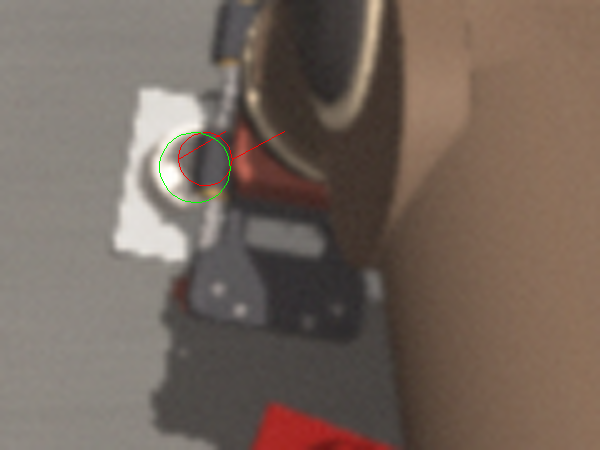

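The tube hangs over the cup mouth within about 2 mm in both views. Side crop: tube at (290,366), mouth at (288,423). Lowering it.

Emit:
carry_out:
  deltas:
    - {"dp": [1,-0.1,0],"roll": 0,"jaw": 2.0}
    - {"dp": [2,-0.15,0],"roll": 0,"jaw": 2.0}
    - {"dp": [3,-0.15,0],"roll": 0,"jaw": 2.0}
    - {"dp": [4,-0.15,0],"roll": 0,"jaw": 2.0}
    - {"dp": [5,-0.15,0],"roll": 0,"jaw": 2.0}

```text
time: 11.82
tcp_pos: [0.5767, -0.1613, 0.2188]
orientation: [[-0.0, 0.197, 0.98], [0.0, 0.98, -0.197], [-1.0, 0.0, -0.0]]
contact_force: [-0.1, -1.1, 0.2]
opening: 0.0246
```

```bash
python3 -c "
from h import *
delta([.577,-.1607,.184],-11.35)
snap('side','side11');overlay('side11','c17',240,80,340,180,6)"
```

```text
t 11.82 tcp [ 0.5767 -0.1613  0.2188] yaw -11.37 open 0.0246 F [-0.1 -1.1  0.2] M [ 0.04 -0.03 -0.01] tilt [-2.e-04  1.e-04 -1.e+00]
dp [3.48 0.06 0.02] roll -0.02
```

View pics/c17.png

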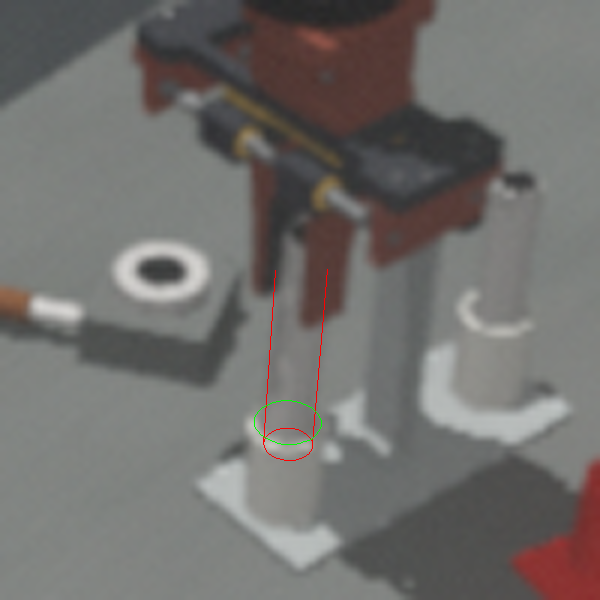

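The foot has entered the cup with no contact force. Lowering it the rest of the way.

Emit:
carry_out:
  deltas:
    - {"dp": [1,0.05,0],"roll": 0,"jaw": 2.0}
    - {"dp": [2,0.05,0],"roll": 0,"jaw": 2.0}
    - {"dp": [2.7,0.05,0],"roll": 0,"jaw": 2.0}
    - {"dp": [3.1,0.05,0],"roll": 0,"jaw": 2.0}
    - {"dp": [3.2,0.05,0],"roll": 0,"jaw": 2.0}
  squeeze: 8

```text
time: 12.5
tcp_pos: [0.5768, -0.1608, 0.1874]
orientation: [[-0.0, 0.197, 0.98], [0.0, 0.98, -0.197], [-1.0, 0.0, -0.0]]
contact_force: [0.4, 0.7, -1.5]
opening: 0.0247
```

```bash
python3 -c "
from h import *
delta([.577,-.1607,.184],-11.35)
snap('side','side12');overlay('side12','c18',240,80,340,180,6)"
```

```text
t 12.5 tcp [ 0.5768 -0.1608  0.1874] yaw -11.37 open 0.0247 F [ 0.4  0.7 -1.5] M [-0.04 -0.06  0.  ] tilt [-2.e-04  0.e+00 -1.e+00]
dp [0.34 0.02 0.01] roll -0.02
```

View pics/c18.png

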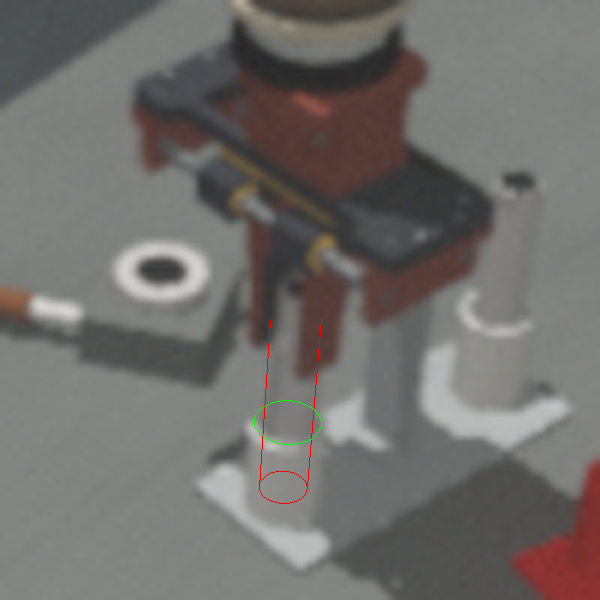

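Emit:
carry_out:
  deltas:
    - {"dp": [0.15,0,0],"roll": 0,"jaw": 2.0}
    - {"dp": [0.3,0,0],"roll": 0,"jaw": 2.0}
    - {"dp": [0.45,0,0],"roll": 0,"jaw": 2.0}
    - {"dp": [0.45,0,0],"roll": 0,"jaw": 2.0}
  squeeze: 5

```text
time: 13.05
tcp_pos: [0.5774, -0.1608, 0.1842]
orientation: [[0.002, 0.197, 0.98], [-0.0, 0.98, -0.197], [-1.0, -0.0, 0.002]]
contact_force: [-0.3, 1.0, 4.9]
opening: 0.0251
```

The foot touches the floor (+5 N). Opening the jaws.

Emit:
carry_out:
  deltas:
    - {"dp": [-0.1,0,0],"roll": 0,"jaw": 2.8}
    - {"dp": [-0.1,0,0],"roll": 0,"jaw": 4}
    - {"dp": [-0.1,0,0],"roll": 0,"jaw": 6}
    - {"dp": [-0.1,0,0],"roll": 0,"jaw": 7}
    - {"dp": [-0.1,0,0],"roll": 0,"jaw": 7}

```text
time: 13.68
tcp_pos: [0.5768, -0.1609, 0.184]
orientation: [[-0.0, 0.197, 0.98], [0.0, 0.98, -0.197], [-1.0, -0.0, -0.0]]
contact_force: [-0.4, -0.0, -0.6]
opening: 0.0643
```

Emit:
carry_out:
  deltas:
    - {"dp": [-2,0,0],"roll": 0,"jaw": 7}
    - {"dp": [-5,0,0],"roll": 0,"jaw": 7}
    - {"dp": [-9,0,0],"roll": 0,"jaw": 7}
    - {"dp": [-12,0,0],"roll": 0,"jaw": 8}
    - {"dp": [-13,0,0],"roll": 0,"jaw": 8}

```text
time: 14.3
tcp_pos: [0.5774, -0.1609, 0.316]
orientation: [[0.003, 0.197, 0.98], [-0.001, 0.98, -0.197], [-1.0, -0.0, 0.003]]
contact_force: [0.1, 0.7, -0.6]
opening: 0.0799
```

```bash
python3 -c "
from h import *
delta([.5622,-.2342,.29],-101.35)
delta([.5622,-.2342,.29],78.65)
snap('side','side13');overlay('side13','c19',240,80,340,180,6)
snap('top','top13');crop('top13','c20',320,140,450,230,5)"
```

```text
t 14.3 tcp [ 0.5774 -0.1609  0.316 ] yaw -11.37 open 0.0799 F [ 0.1  0.7 -0.6] M [ 0.   -0.09  0.03] tilt [ 2.9e-03 -8.0e-04 -1.0e+00]
dp [ 2.6  -7.49 -0.05] roll 89.98
t 14.3 tcp [ 0.5774 -0.1609  0.316 ] yaw -11.37 open 0.0799 F [ 0.1  0.7 -0.6] M [ 0.   -0.09  0.03] tilt [ 2.9e-03 -8.0e-04 -1.0e+00]
dp [ 2.6  -7.49 -0.05] roll -90.02
```

View pics/c19.png

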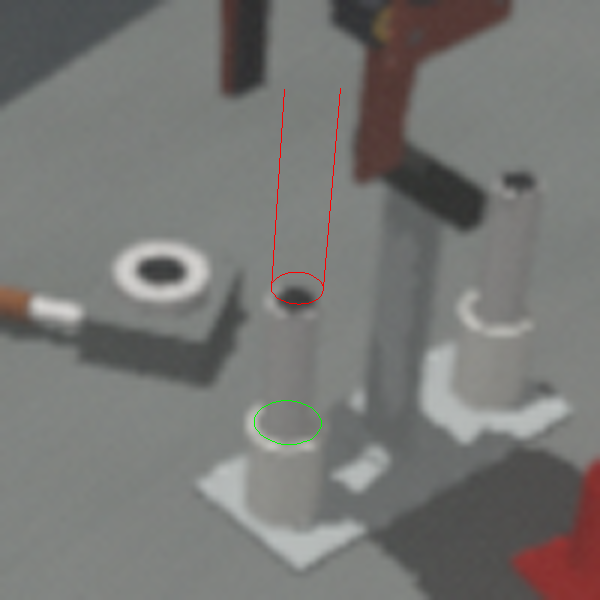

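The tube stands upright in the cup, top at crop (297,297). Next, the bar: turn the jaws by 90° and move over it.

Emit:
carry_out:
  deltas:
    - {"dp": [0,-1.5,0],"roll": 10,"jaw": 6}
    - {"dp": [0,-3,0],"roll": 20,"jaw": 5}
    - {"dp": [0,-4.5,0],"roll": 30,"jaw": 5}
    - {"dp": [0,-6,0],"roll": 40,"jaw": 5}
    - {"dp": [0,-7.5,0],"roll": 50,"jaw": 5}

```text
time: 15.02
tcp_pos: [0.5614, -0.2347, 0.312]
orientation: [[-0.003, 0.881, 0.474], [0.001, 0.474, -0.881], [-1.0, -0.002, -0.002]]
contact_force: [-0.4, 0.8, 0.7]
opening: 0.0504
```

Emit:
carry_out:
  deltas:
    - {"dp": [0,0,0],"roll": 10,"jaw": 5}
    - {"dp": [0,0,0],"roll": 20,"jaw": 5}
    - {"dp": [0,0,0],"roll": 30,"jaw": 5}
    - {"dp": [0,0,0],"roll": 40,"jaw": 5}
    - {"dp": [0,0,0],"roll": 40,"jaw": 5}

```text
time: 15.65
tcp_pos: [0.5616, -0.2341, 0.3124]
orientation: [[-0.003, 0.981, -0.196], [0.0, -0.196, -0.981], [-1.0, -0.003, 0.0]]
contact_force: [0.3, 0.6, 0.3]
opening: 0.0497
```

```bash
python3 -c "
from h import *
delta([.5622,-.2342,.239],-101.35)
snap('side','side14');crop('side14','c21',240,60,360,180,5)"
```

```text
t 15.65 tcp [ 0.5616 -0.2341  0.3124] yaw -101.3 open 0.0497 F [0.3 0.6 0.3] M [ 0.09 -0.04 -0.03] tilt [-2.7e-03  4.0e-04 -1.0e+00]
dp [ 7.33  0.08 -0.  ] roll 0.05
```

View pics/c21.png

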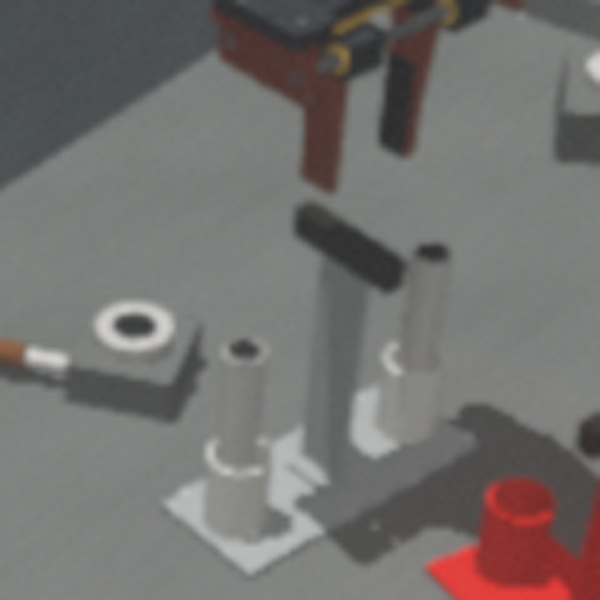

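Both tubes stand in their cups, and the open fingers are over the bar (crop (350,245)). Descending.

Emit:
carry_out:
  deltas:
    - {"dp": [2,0,0],"roll": 0,"jaw": 5}
    - {"dp": [4,0,0],"roll": 0,"jaw": 5}
    - {"dp": [6,0,0],"roll": 0,"jaw": 5}
    - {"dp": [7.2,0,0],"roll": 0,"jaw": 5}
    - {"dp": [7.2,0,0],"roll": 0,"jaw": 4}
  squeeze: 25

```text
time: 16.32
tcp_pos: [0.5616, -0.2342, 0.2411]
orientation: [[-0.002, 0.981, -0.196], [0.001, -0.196, -0.981], [-1.0, -0.002, -0.0]]
contact_force: [-0.0, -0.1, 1.2]
opening: 0.0435
```

```bash
python3 -c "
from h import *
delta([.5622,-.2342,.239],-101.35)
snap('side','side15');crop('side15','c22',240,60,360,180,5)"
```

```text
t 16.32 tcp [ 0.5616 -0.2342  0.2411] yaw -101.28 open 0.0435 F [-0.  -0.1  1.2] M [ 0.07  0.02 -0.  ] tilt [-2.e-03  7.e-04 -1.e+00]
dp [ 0.21  0.06 -0.02] roll 0.07
```

View pics/c22.png

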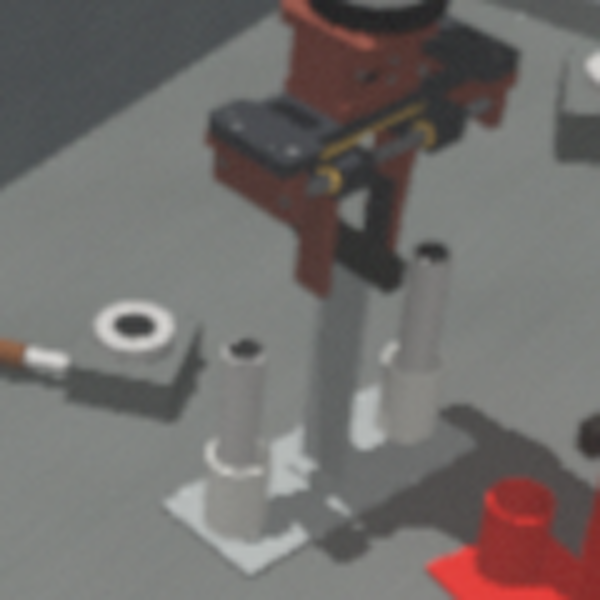

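The bar is between the fingers. Closing slowly, with force.

Emit:
carry_out:
  deltas:
    - {"dp": [0.1,0,0],"roll": 0,"jaw": 3}
    - {"dp": [0.2,0,0],"roll": 0,"jaw": 2}
    - {"dp": [0.2,0,0],"roll": 0,"jaw": 1.6}
    - {"dp": [0.2,0,0],"roll": 0,"jaw": 1.3}
    - {"dp": [0.2,0,0],"roll": 0,"jaw": 1}
  squeeze: 25

```text
time: 17.0
tcp_pos: [0.5622, -0.2354, 0.2405]
orientation: [[0.001, 0.98, -0.198], [-0.002, -0.198, -0.98], [-1.0, 0.001, 0.001]]
contact_force: [0.5, -3.8, 0.8]
opening: 0.0138
```

Emit:
carry_out:
  deltas:
    - {"dp": [0,0,0],"roll": 0,"jaw": 0.9}
    - {"dp": [0,0,0],"roll": 0,"jaw": 0.9}
    - {"dp": [0,0,0],"roll": 0,"jaw": 0.9}
  squeeze: 50

```text
time: 17.38
tcp_pos: [0.5622, -0.2354, 0.2406]
orientation: [[0.001, 0.98, -0.198], [-0.001, -0.198, -0.98], [-1.0, 0.001, 0.001]]
contact_force: [1.0, -4.5, 1.7]
opening: 0.0137
```

```bash
python3 -c "
from h import *
delta([.5622,-.2342,.239],-101.35)
snap('side','side16');crop('side16','c23',240,60,360,180,5)"
```

```text
t 17.38 tcp [ 0.5622 -0.2354  0.2406] yaw -101.41 open 0.0137 F [ 1.  -4.5  1.7] M [-1.11 -0.02 -0.02] tilt [ 9.0e-04 -1.5e-03 -1.0e+00]
dp [ 0.16 -0.02 -0.12] roll -0.06
```

View pics/c23.png

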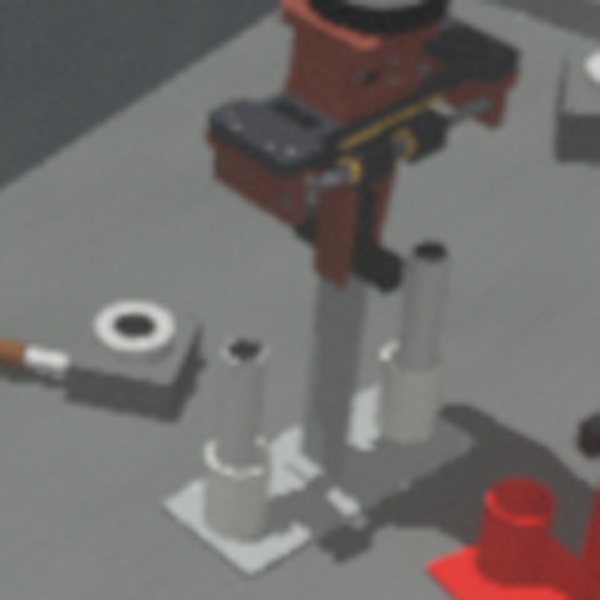

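Emit:
carry_out:
  deltas:
    - {"dp": [0,0,0.1],"roll": 0,"jaw": 0.9}
    - {"dp": [0,0,0.1],"roll": 0,"jaw": 0.9}
    - {"dp": [-0.3,0,0.1],"roll": 0,"jaw": 0.9}
    - {"dp": [-0.7,0,0.1],"roll": 0,"jaw": 0.9}
    - {"dp": [-1.2,0,0.1],"roll": 0,"jaw": 0.9}

```text
time: 18.05
tcp_pos: [0.5614, -0.2345, 0.2514]
orientation: [[-0.002, 0.98, -0.197], [0.001, -0.197, -0.98], [-1.0, -0.002, -0.001]]
contact_force: [-0.3, 0.4, -8.3]
opening: 0.0136
```

```bash
python3 -c "
from h import *
delta([.5622,-.2342,.341],-101.35)
snap('side','side17');crop('side17','c24',240,60,360,180,5)"
```

```text
t 18.05 tcp [ 0.5614 -0.2345  0.2514] yaw -101.33 open 0.0136 F [-0.3  0.4 -8.3] M [ 0.02 -0.02  0.05] tilt [-0.0022  0.0013 -1.    ]
dp [-8.96  0.05 -0.05] roll 0.02
```

View pics/c24.png

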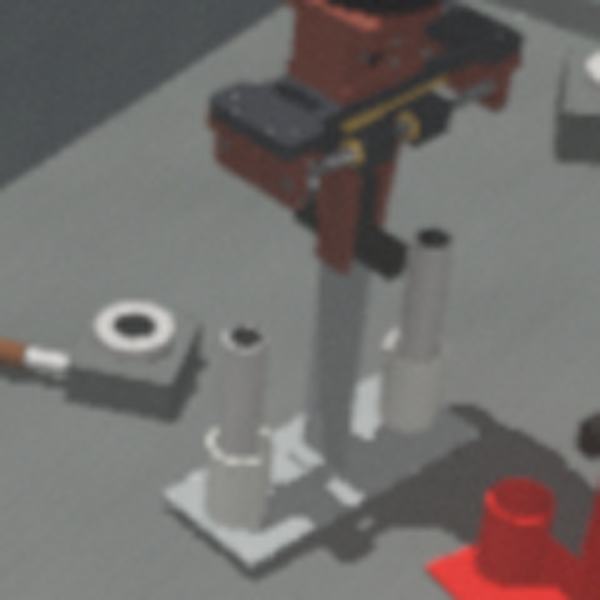

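The carrier is off the bench and level (8.3 N, which fits its weight). Raising it the remaining 9 cm.

Emit:
carry_out:
  deltas:
    - {"dp": [-1,0,0],"roll": 0,"jaw": 0.9}
    - {"dp": [-2,0,0],"roll": 0,"jaw": 0.9}
    - {"dp": [-3,0,0],"roll": 0,"jaw": 0.9}
    - {"dp": [-4,0,0],"roll": 0,"jaw": 0.9}
    - {"dp": [-5,0,0],"roll": 0,"jaw": 0.9}

```text
time: 18.73
tcp_pos: [0.5618, -0.2354, 0.303]
orientation: [[0.0, 0.98, -0.197], [-0.0, -0.197, -0.98], [-1.0, 0.0, 0.0]]
contact_force: [-0.2, -0.5, -8.2]
opening: 0.0136
```

Emit:
carry_out:
  deltas:
    - {"dp": [-1,0,0],"roll": 0,"jaw": 0.9}
    - {"dp": [-2,0,0],"roll": 0,"jaw": 0.9}
    - {"dp": [-3,0,0],"roll": 0,"jaw": 0.9}
    - {"dp": [-3.6,0,0],"roll": 0,"jaw": 0.9}
    - {"dp": [-3.9,0,0],"roll": 0,"jaw": 0.9}

```text
time: 19.35
tcp_pos: [0.5619, -0.2354, 0.3416]
orientation: [[0.0, 0.98, -0.197], [-0.0, -0.197, -0.98], [-1.0, 0.0, 0.0]]
contact_force: [-0.6, 0.6, -7.6]
opening: 0.0139
```

Emit:
carry_out:
  deltas:
    - {"dp": [0,0,0],"roll": 0,"jaw": 0.9}
    - {"dp": [0,0,0],"roll": 0,"jaw": 0.9}
    - {"dp": [0,0,0],"roll": 0,"jaw": 0.9}
    - {"dp": [0,0,0],"roll": 0,"jaw": 0.9}

```text
time: 19.85
tcp_pos: [0.5618, -0.2353, 0.341]
orientation: [[-0.0, 0.98, -0.197], [0.0, -0.197, -0.98], [-1.0, -0.0, -0.0]]
contact_force: [0.5, -1.0, -7.8]
opening: 0.0137
```

```bash
python3 -c "
from h import *
delta([.5622,-.2342,.341],-101.35)
d=snap('side','side18');crop('side18','c25',230,30,370,180,5)
g=r.get_state();p=g['tcp_pos']; z0=p[2]-.2405
print('lift',z0, np.abs(g['qd']).max())
c,s=np.cos(np.radians(-11.35)),np.sin(np.radians(-11.35));R=np.array([[c,-s,0],[s,c,0],[0,0,1]])
for L in [(-.042,.1,0),(.042,.1,0),(-.042,-.1,0),(0,.075,.141),(0,-.075,.141)]:
  print(L,((proj(d,R@np.array(L)+[p[0],p[1],z0])[0]-[230,30])*5).round())
snap('top','top18')"
```

```text
t 19.85 tcp [ 0.5618 -0.2353  0.341 ] yaw -101.37 open 0.0137 F [ 0.5 -1.  -7.8] M [ 0.07 -0.05  0.01] tilt [-3.e-04  1.e-04 -1.e+00]
dp [-0.    0.01 -0.11] roll -0.02
lift 0.10052174627405819 0.0020129598426106
(-0.042, 0.1, 0) [310. 602.]
(0.042, 0.1, 0) [215. 531.]
(-0.042, -0.1, 0) [549. 468.]
(0, 0.075, 0.141) [309. 344.]
(0, -0.075, 0.141) [503. 250.]
```

View pics/c25.png

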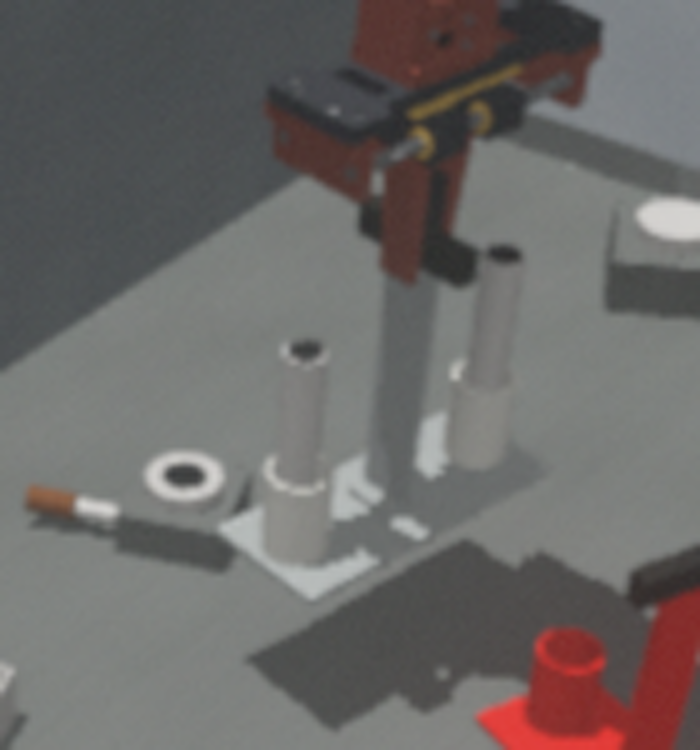

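View pics/top18.png

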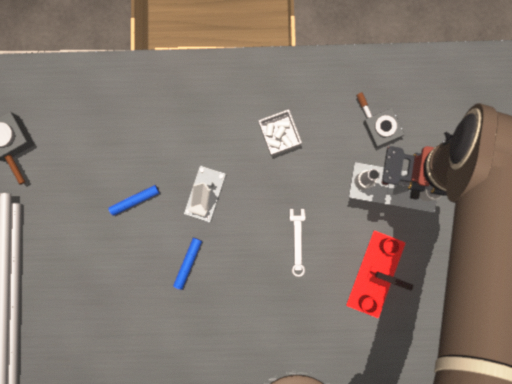

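The carrier hangs level 10 cm up. The base corners at crop (310,600), (218,528) and (548,468) match the level prediction within a few crop pixels, and both tube tops are where expected. The bystanders have not moved. Handing in.

```bash
python3 -c "
from h import *
print(r.sign_off())"
```

```text
the job is handed in; nothing more can be done
None
```

The tube from the rest stands in the carrier's formerly empty cup. The arm is holding the carrier by its bar about 10 cm up, level, with both tubes in it. I handed the job in at about 20 s of the 45 s allowed.

- **Upright turn:** at a light grip the tube stayed about 31° off vertical instead of swinging down. I pressed its foot gently against the side of the fixed rest until it stood vertical in the grip. That contact was not in the task text.
- **Placing:** I lowered the tube into the cup until it touched the floor at about 5 N, then let go. The pictures afterwards show it standing.
- **Final hold:** lift 100.5 mm, fingers 13.7 mm apart on the bar at 50 N, wrist load about 8 N and joint speeds near zero. The carrier's corners and tube tops match a level pose within a few pixels of the enlarged picture.
- **Bystanders:** the block, tin and wrench look unmoved in the last top picture.
- **Small deviations:** closing on the bar gave a sideways force of about 4.5 N, from being about 1 mm off centre. I corrected that before lifting. Position readings scattered by about 2–3 mm. No check failed at the end.

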